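# Sweep the clamping nuts off the sorting tray into the bin

## Task

Clear the four loose nuts (two hex nuts and two T-slot nuts) off the sorting tray: sweep them along the deck with your fingertips and over the tray's open lip, so that all four drop into the grey bin below it. Only push them, do not pinch, pick up or carry any, and let none fall on the bench. Leave the step block and the bolt standing where they are on the tray, and do not shift the bin or anything else on the bench.

Things in the scene. Friction and masses are not known exactly. Their poses are not given: they have to be found in the camera images.
- tray: bare sheet-metal sorting tray on a grey stand, fixed. Deck 280 mm (x) by 260 mm (y), 85 mm above the bench, from y = -120 mm (open lip, no rim) to y = +140 mm; 2 mm rims 14 mm high on the other sides. Origin on the bench midway between the side rims; z up. Five lanes 50 mm apart run along its y: in any order each holds one nut, or the step block with the bolt behind it.
- tray_lip (a point): middle of the tray's open lip, at deck height (85 mm above the bench); axes as the tray's: -y points out over the bin.
- bin: open grey plastic shelf bin, loose, under the lip: outside 310 mm (its x) by 135 mm (its y), 62 mm high, walls and floor 3 mm, 0.4 kg. Origin at the middle of its underside, z up. Its rim is 23 mm below the deck; it reaches about 25 mm back under the lip and 110 mm out beyond it.
- hexnut_a_mid (a point): black steel hex nut lying flat, 30 mm across flats (35 mm across corners), 17 mm high, 20 mm hole, about 65 g; the point is its centre, 8.5 mm above its underside. It lies on the tray's deck, turned any way.
- hexnut_b_mid (a point): black steel hex nut lying flat, 30 mm across flats (35 mm across corners), 17 mm high, 20 mm hole, about 65 g; the point is its centre, 8.5 mm above its underside. It lies on the tray's deck, turned any way.
- tnut_a_mid (a point): black steel T-slot nut lying on its flange: square flange 32 x 32 x 12 mm with a narrower collar 20 x 32 x 10 mm on top, 22 mm high in all, about 130 g; the point is its centre, 11 mm above its underside. It lies on the tray's deck, turned up to 20 degrees from the tray's axes.
- tnut_b_mid (a point): black steel T-slot nut lying on its flange: square flange 32 x 32 x 12 mm with a narrower collar 20 x 32 x 10 mm on top, 22 mm high in all, about 130 g; the point is its centre, 11 mm above its underside. It lies on the tray's deck, turned up to 20 degrees from the tray's axes.
- hexnut_a: the hex nut of point hexnut_a_mid; origin at the middle of its underside, z along the hole.
- hexnut_b: the hex nut of point hexnut_b_mid; origin at the middle of its underside, z along the hole.
- tnut_a: the T-slot nut of point tnut_a_mid; origin at the middle of its underside, z up; the collar runs along its y.
- tnut_b: the T-slot nut of point tnut_b_mid; origin at the middle of its underside, z up; the collar runs along its y.
- step_block: black steel step block of a clamping kit standing on the tray in one of the five lanes: 28 mm (x) by 60 mm (y), a stair of eight steps that rises towards its +y from 9 to 45 mm, 0.28 kg. Origin at the middle of its underside. It stays.
- bolt: black steel hex bolt standing on its head on the tray, 50 to 62 mm behind the step block's middle (away from the lip): head 26 mm across flats and 10 mm high, shank 16 mm, 45 mm high in all. Origin at the middle of its underside, z up. It stays.
- jaw_part: machined aluminium part standing on a black 35 mm high base block to the left of the tray: block 55 x 50 x 50 mm with a toothed column, 143 mm high in all. Origin at the middle of its underside. Bystander.
- oil_can: steel oil can with a thin brass spout, 64 mm wide, 165 mm high, on the left of the bench. Origin at the middle of its underside. Bystander.
- deburr_tool: hand deburring tool like a screwdriver with a black handle, lying on the right of the bench. Bystander.
- chip_brush: chip brush with a wooden handle lying beyond the caliper. Bystander.
- caliper: caliper, 235 mm long, lying on the right of the bench beyond the bin. Bystander.

How it is judged (in metres and radians):
At the end, for the whole second after the job is handed in: All four nuts lie at rest in the bin, inside its walls and below its rim; the step block and the bolt stand upright on the tray within 15 mm of where they were; the bin stands flat within 20 mm of where it was (x of hexnut_a_mid in the frame of bin between -0.152 and 0.152 m and y of hexnut_a_mid in the frame of bin between -0.065 and 0.065 m and z of each of hexnut_a_mid, hexnut_b_mid, tnut_a_mid, tnut_b_mid in the frame of bin below 0.055 m and linear speed of each of hexnut_a, hexnut_b, tnut_a, tnut_b below 0.02 m/s and x of hexnut_b_mid in the frame of bin between -0.152 and 0.152 m and y of hexnut_b_mid in the frame of bin between -0.065 and 0.065 m and x of tnut_a_mid in the frame of bin between -0.152 and 0.152 m and y of tnut_a_mid in the frame of bin between -0.065 and 0.065 m and x of tnut_b_mid in the frame of bin between -0.152 and 0.152 m and y of tnut_b_mid in the frame of bin between -0.065 and 0.065 m and distance of each of step_block, bolt from where it was at the start of the episode below 0.015 m and angle between each of step_block, bolt's own z axis and vertical below 0.1 rad and angle between bin's own z axis and vertical below 0.06 rad and distance of bin from where it was at the start of the episode below 0.02 m); the robot touches nothing.
It fails at once if a nut is lifted (its middle more than 35 mm over the deck) or carried (its middle more than 45 mm past the lip and still above deck height) (height (world z) of any of hexnut_a_mid, hexnut_b_mid, tnut_a_mid, tnut_b_mid above 0.12 m or (y of hexnut_a_mid in the frame of tray_lip below -0.045 m and height (world z) of hexnut_a_mid above 0.085 m) or (y of hexnut_b_mid in the frame of tray_lip below -0.045 m and height (world z) of hexnut_b_mid above 0.085 m) or (y of tnut_a_mid in the frame of tray_lip below -0.045 m and height (world z) of tnut_a_mid above 0.085 m) or (y of tnut_b_mid in the frame of tray_lip below -0.045 m and height (world z) of tnut_b_mid above 0.085 m)).
It fails at once if a nut is pinched or crushed: more than 25 N between the fingers and a nut (contact force between the fingers and hexnut_a above 25 N or contact force between the fingers and hexnut_b above 25 N or contact force between the fingers and tnut_a above 25 N or contact force between the fingers and tnut_b above 25 N).
It fails at once if a nut falls on the bench instead of into the bin ((height (world z) of hexnut_a_mid below 0.05 m and (x of hexnut_a_mid in the frame of bin above 0.16 m or x of hexnut_a_mid in the frame of bin below -0.16 m or y of hexnut_a_mid in the frame of bin above 0.075 m or y of hexnut_a_mid in the frame of bin below -0.075 m)) or (height (world z) of hexnut_b_mid below 0.05 m and (x of hexnut_b_mid in the frame of bin above 0.16 m or x of hexnut_b_mid in the frame of bin below -0.16 m or y of hexnut_b_mid in the frame of bin above 0.075 m or y of hexnut_b_mid in the frame of bin below -0.075 m)) or (height (world z) of tnut_a_mid below 0.05 m and (x of tnut_a_mid in the frame of bin above 0.16 m or x of tnut_a_mid in the frame of bin below -0.16 m or y of tnut_a_mid in the frame of bin above 0.075 m or y of tnut_a_mid in the frame of bin below -0.075 m)) or (height (world z) of tnut_b_mid below 0.05 m and (x of tnut_b_mid in the frame of bin above 0.16 m or x of tnut_b_mid in the frame of bin below -0.16 m or y of tnut_b_mid in the frame of bin above 0.075 m or y of tnut_b_mid in the frame of bin below -0.075 m))).
It fails at once if the step block or the standing bolt is shoved more than 15 mm or tipped (distance of any of step_block, bolt from where it was at the start of the episode above 0.015 m or angle between any of step_block, bolt's own z axis and vertical above 0.35 rad).
It fails at once if the bin or something else on the bench is shoved more than 20 mm (distance of any of bin, jaw_part, oil_can, deburr_tool, chip_brush, caliper from where it was at the start of the episode above 0.02 m).
It also fails if it takes over 67 s, if anything falls off the work surface, if the arm or the gripper's body presses on something with over 40 N, if the wrist force passes 120 N, or if a joint passes its speed limit or range.

## Robot

A 6-joint arm with a two-finger parallel gripper is mounted at the origin on the work surface. World frame = base frame: x ahead of the robot, y to its left, z up, the work surface at z = 0. Lengths are in mm, angles in rad, forces in N, time in s.
With the tool pointing down it reaches from about 350 to 875 mm from the base axis. Payload 4.2 kg.
Tool frame: the origin (TCP) lies on the mounting face of the last link; the fingertips stand 173 mm ahead of it and the grasp point (between the pads) lies grip_point_offset ahead of it (grip_point_offset is the distance from the TCP to the grasp point, in mm); z points along the fingers, y is the line along which they close (so a half turn about z gives the same grasp; the last joint's range is limited). The gripper opens to 85 mm and grips with 20 to 120 N. Pads are 22 mm wide; open, the fingers measure 114 mm over their backs; the gripper's body (76 mm by 85 mm) begins 54 mm behind the grasp point. The pads swing forward as they close: fully open they stand 13 mm farther back than shut.
Start: joints at [-0.955, 0.385, 0.008, 0, -1.194, -0.259], TCP at [218.313, -585.61, 404.712] pointing down, gripper open.
Joint ranges: [-3.14, 3.14], [-1.21, 2.06], [-1.07, 1.41], [-3.16, 2.05], [-2.99, -0.16], [-3.1, 3.1]. Speed limits (rad/s): [2.79, 2.79, 3.14, 3.14, 3.14, 3.14].

## Interface

Orientations are given as a unit quaternion [x, y, z, w].
In Python, from bench import read_state, get_image, job_done, recognise, place_of, grip_point_offset gives the robot as it stands. The module is installed in compiled form; this text tells all that it offers.
- The arm moves only by the tool carry_out, never from a script. Its arguments are lists of equal length, an entry for each row: "slide": the shift along the tool's x, y, z in m, a list of three; "roll": the turn about the tool's z in degrees; "claw": the finger opening in m, from 0 to 0.0854. A call has 1 to 8 rows; each row is the pose to reach, as a shift and turn from the pose commanded when the call began, along the tool's axes at that moment; what a row does not reach only later rows make up. A row lasts 1/8 s, in which the tool goes at most 62.5 mm and 10.7 degrees, less where a joint would pass 70% of its speed; a pose out of reach is approached as far as the arm can. A call with a gripper value outside its range is refused whole. The fingers move at their own pace and stop on an object; the grip force is fixed at half the most. Time passes only in rows, so rows that repeat a pose let the fingers close. It gives the time, the measured TCP pose, the force, the opening and the grip force at its end, in the units of the state.
- read_state(): the state, without advancing time (a new reading comes with each control period).
- get_image(name): name is "scene" or "side" or "wrist"; returns a dict with "img" (384x512x3 uint8, red, green, blue), "z_map" (384x512 float32, mm along the optical axis (not along the pixel's ray), 0 where there is no reading), "mtx" (3x3 intrinsics, pixels), "world_from_camera" (4x4, takes a point from camera to world coordinates); the wrist camera has in their place "T_tool_cam" (4x4, takes a point from camera to tool coordinates, whose origin is the TCP and whose axes are the flange's). Camera axes: x right, y up, looking along -z (the intrinsics and any distortion apply to the point x, -y, -z); pixel columns grow to the right and rows downward; lengths in mm; the calibration is good to about 2 mm. A picture is of the moment at which its call begins: read the wrist's pose just before it.
- job_done(): hands the job in; it is judged then, once.
Trained networks look in a picture, given as the dict that the camera call returned (one of the last four; its "shot" number tells which), for a name from the list of things; names that differ only in an ending like _2 or _b are one class to them, and where a whole thing is asked for, a point or a joint stands for the part that bears it (a point fixed in the world has none). Each returns a list of dicts, best first, with "conf" (0 to 1); they miss things now and then, are a little off and sometimes report something else, mostly with a low value. They report only what shows in the picture. A call takes as long as a camera call.
- recognise(picture, thing): "at" ([column, row] in pixels, amid what is visible of it).
- place_of(picture, thing): "at" ([column, row] in pixels: a listed point, or the origin of a listed thing).
The state is a dict: "clock": time; "joints": joint angles; "joint_vel": joint speeds; "joint_efforts": joint torques, N m; "position": TCP position; "ee_rot": TCP orientation; "contact_force": force on the tool from outside, world axes, zero at the start; "wrist_torque": the same for the moment, N m; "gripper_width": finger opening in mm; "grasp_force": force on a finger pad.
Only numpy, scipy, OpenCV 4.12 (cv2) and the standard library are available. Lean on these libraries where they do the work, as an engineer would, in place of code of your own. Each camera call takes 0.05 s, during which the arm holds its last target. There are 200 camera calls.

## Working session

There is one attempt and no reset: what is moved stays moved. The work goes in short steps, Python scripts to look and compute and a tool call to move; the robot and the scene stay as the last step left them, time stands still between calls to the robot, and variables do not carry over. Pictures are saved under pics/ and viewed, at most 10 in all, crops included, and the job is handed in when it is done.

Besides the shell and the picture viewer there is one more tool, called after ">>>" as name([rows], argument=value, ...), one row to a line, values as JSON. carry_out: Moves the arm, as the interface text tells. Its arguments: {"type":"object","properties":{"slide":{"type":"array"},"roll":{"type":"array"},"claw":{"type":"array"}},"required":["slide","roll","claw"]}

```bash
mkdir -p pics
cat > h.py <<'E'
import numpy as np, cv2
from bench import *
from scipy.spatial.transform import Rotation as R
def cloud(p):
    z=p["z_map"];K=np.array(p["mtx"]);v,u=np.mgrid[:z.shape[0],:z.shape[1]]
    c=np.stack([(u-K[0,2])/K[0,0]*z,-(v-K[1,2])/K[1,1]*z,-z,np.ones_like(z)],-1)
    return (c@np.array(p["world_from_camera"]).T)[...,:3]
def ray(p,at,h):
    K=np.array(p["mtx"]);T=np.array(p["world_from_camera"])
    d=T[:3,:3]@np.array([(at[0]-K[0,2])/K[0,0],-(at[1]-K[1,2])/K[1,1],-1]);o=T[:3,3]
    return o+d*(h-o[2])/d[2]
E
python3 - <<'E'
from h import *
s=read_state();print(s,grip_point_offset)
ims=[]
for n in("scene","side"):
    p=get_image(n);ims.append(p["img"]);print(n,[k for k in p],np.array(p["world_from_camera"])[:3,3])
    for t,h in(("hexnut_a_mid",93.5),("tnut_a_mid",96),("step_block",85),("bolt",85),("tray_lip",85),("bin",0)):
        for d in place_of(p,t): print(t,d["conf"],np.round(d["at"]),ray(p,d["at"],h).round(1))
    cv2.imwrite(f"pics/{n}.png",p["img"][...,::-1])
E
```

```text
{'clock': 0.0, 'joints': array([-9.55382490e-01,  3.85560044e-01,  6.61846105e-03, -4.87320724e-04,
       -1.19400216e+00, -2.58586865e-01]), 'joint_vel': array([-0.00059746, -0.00011398,  0.00036109, -0.00035496, -0.00096474,
        0.00034075]), 'joint_efforts': array([-7.44358076e-04, -3.92292917e+01,  1.88403243e+01,  4.18609723e+00,
       -4.57579663e-03, -1.70290252e-05]), 'position': array([ 218.26639515, -585.42834049,  403.61791404]), 'ee_rot': array([-1.77379890e-01,  9.84141845e-01,  1.06865334e-03, -2.49229680e-04]), 'contact_force': array([ 1.28218732,  0.52731398, -0.82348374]), 'wrist_torque': array([-0.03526913,  0.02631173, -0.01093022]), 'grasp_force': 0.0, 'gripper_width': 85.40912114315479} 154.70000000000002
scene ['img', 'z_map', 'mtx', 'world_from_camera', 'shot'] [1086.12247141  274.87039188 1203.89687118]
hexnut_a_mid 0.54 [252. 236.] [618.7  69.5  93.5]
hexnut_a_mid 0.43 [258. 203.] [525.8  41.6  93.5]
tnut_a_mid 0.51 [218. 237.] [659.2  -7.4  96. ]
step_block 0.7 [216. 197.] [554.  -70.5  85. ]
step_block 0.66 [232. 227.] [614.3   9.8  85. ]
bolt 0.53 [252. 237.] [618.9  67.8  85. ]
tray_lip 0.94 [215. 195.] [548.5 -76.3  85. ]
bin 0.75 [205. 204.] [ 546.8 -115.1    0. ]
side ['img', 'z_map', 'mtx', 'world_from_camera', 'shot'] [ 175.8628554  1054.23818541 1052.05276551]
hexnut_a_mid 0.57 [244. 203.] [509.6  54.3  93.5]
tnut_a_mid 0.64 [203. 179.] [674.6 -24.7  96. ]
step_block 0.59 [216. 190.] [618.5   5.   85. ]
bolt 0.64 [208. 205.] [617.8  81.2  85. ]
tray_lip 0.69 [247. 189.] [522.2 -23.2  85. ]
bin 0.69 [247. 193.] [ 545.3 -100.2    0. ]
bin 0.39 [217. 191.] [653.4 -82.1   0. ]
```

Run:
```python
import cv2
a=cv2.imread("pics/scene.png")[140:300,130:343];b=cv2.imread("pics/side.png")[130:290,130:343]
cv2.imwrite("pics/c1.png",cv2.resize(a,None,fx=3.7,fy=3.7,interpolation=2))
cv2.imwrite("pics/c2.png",cv2.resize(b,None,fx=3.7,fy=3.7,interpolation=2))
```

```text
(no output)
```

View pics/c1.png

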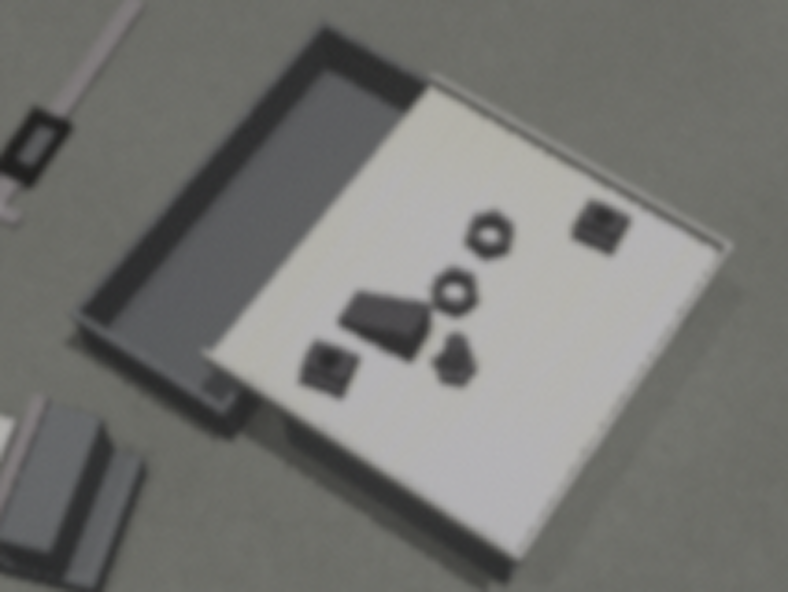

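View pics/c2.png

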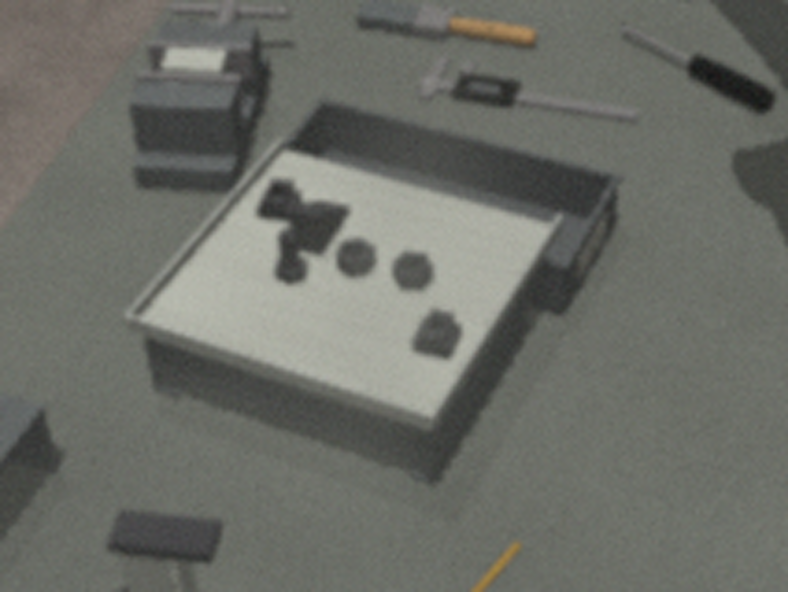

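The scene crop shows, along tray −x→+x, a T-nut (600,228), hex nuts (490,235) and (455,292), the step block (385,322) with the bolt (455,360) behind it, then the other T-nut (330,368). The bin is beyond the lip at upper left. Next: fit the tray frame, using depth as the source.

```bash
cat > fit.py <<'E'
from h import *
if __name__=="__main__":
  for n in("scene","side"):
    p=get_image(n);c=cloud(p);z=c[...,2]
    g=p["img"].astype(int).min(-1)
    m=(abs(z-85)<8)&(g>140)&(abs(c[...,0]-580)<250)&(abs(c[...,1]-20)<250)
    k,l,st,_=cv2.connectedComponentsWithStats(m.astype(np.uint8));i=1+np.argmax(st[1:,4]);m=l==i
    print(n,m.sum(),"z med",np.median(z[m]))
    r=cv2.minAreaRect(c[m][:,:2].astype(np.float32));print(r, cv2.boxPoints(r).round(0).tolist())
E
python3 fit.py
```

```text
scene 7742 z med 82.88123963638407
((572.3289184570312, 60.191017150878906), (259.7081298828125, 276.2152404785156), 81.49934387207031) [[417.0, -48.0], [690.0, -89.0], [728.0, 168.0], [455.0, 209.0]]
side 3625 z med 83.73284767729206
((572.8704833984375, 53.72367858886719), (252.2279052734375, 274.4173583984375), 80.8246841430664) [[417.0, -49.0], [688.0, -93.0], [728.0, 156.0], [458.0, 200.0]]
```

>>> carry_out([
  [-0.035, 0.03, -0.005],
  [-0.07, 0.06, -0.01],
  [-0.11, 0.09, -0.015],
  [-0.145, 0.12, -0.02],
  [-0.18, 0.15, -0.025],
  [-0.22, 0.185, -0.03],
  [-0.255, 0.215, -0.03],
  [-0.29, 0.245, -0.03],
], roll=[3.6, 7.2, 10.9, 14.5, 18, 21.7, 25.4, 29], claw=[0, 0, 0, 0, 0, 0, 0, 0])

```text
clock: 1.8
position: [404.9, -253.3, 435.2]
ee_rot: [0.076, 0.997, -0.0, 0.001]
contact_force: [0.2, -0.8, -0.2]
gripper_width: -0.1
grasp_force: 0.0
```

```bash
cat >> h.py <<'E'
def go(x,y,z,yaw):
    """slide (m, tool axes) and roll (deg) to bring TCP to x,y,z with tool-y at yaw deg"""
    s=read_state();r=R.from_quat(s["ee_rot"]);M=r.as_matrix()
    cy=np.degrees(np.arctan2(M[1,1],M[0,1]))
    print("now",s["clock"],s["position"].round(1),"yaw",cy.round(2),"F",s["contact_force"].round(1),s["gripper_width"])
    print("slide",(M.T@(np.array([x,y,z])-s["position"])/1000).round(4),"roll",((cy-yaw+180)%360-180).round(2))
E
python3 -c "
from h import *
go(545,10,430,81.3)"
```

```text
now 1.8 [ 404.9 -253.3  435.2] yaw 81.34 F [ 0.2 -0.8 -0.2] -0.09236517126871306
slide [-0.0988  0.2813  0.0052] roll 0.04
```

>>> carry_out([
  [-0.02, 0.056, 0],
  [-0.04, 0.112, 0],
  [-0.06, 0.168, 0],
  [-0.08, 0.225, 0],
  [-0.1, 0.28, 0.005],
  [-0.1, 0.28, 0.005],
], roll=[0, 0, 0, 0, 0, 0], claw=[0, 0, 0, 0, 0, 0])

```text
clock: 2.55
position: [546.4, 10.4, 428.7]
ee_rot: [0.072, 0.997, -0.0, -0.0]
contact_force: [-0.8, 0.4, 0.2]
gripper_width: 0.0
grasp_force: 0.0
```

```bash
cat > w.py <<'E'
from h import *
def wrist():
    s=read_state();T=np.eye(4);T[:3,:3]=R.from_quat(s["ee_rot"]).as_matrix();T[:3,3]=s["position"]
    p=get_image("wrist");p["world_from_camera"]=T@np.array(p["T_tool_cam"]);return p
O=np.array([570.5,50.]);a=np.radians(-8.7);X=np.array([np.cos(a),np.sin(a)]);Y=np.array([-np.sin(a),np.cos(a)])
def tray(w): d=np.asarray(w)[...,:2]-O; return np.stack([d@X,d@Y],-1)
def world(t): return O+t[0]*X+t[1]*Y
E
python3 - <<'E'
from w import *
p=wrist();print(p["world_from_camera"][:3,3])
for t,h in(("hexnut_a_mid",93.5),("tnut_a_mid",96),("step_block",85),("bolt",85),("tray_lip",85),("bin",0)):
    for d in place_of(p,t): w=ray(p,d["at"],h);print(t,d["conf"],np.round(d["at"]),w.round(1),tray(w).round(1))
cv2.imwrite("pics/w1.png",p["img"][...,::-1])
c=cloud(p);z=c[...,2];g=p["img"].astype(int).min(-1)
m=(abs(z-85)<6)&(g>140)
r=cv2.minAreaRect(c[m][:,:2].astype(np.float32));print(np.median(z[m]),r,cv2.boxPoints(r).round(0).tolist())
m=(z>89)&(z<150)
k,l,st,_=cv2.connectedComponentsWithStats(m.astype(np.uint8))
for i in range(1,k):
    if st[i,4]>150:
        q=c[l==i];t=tray(q);print(st[i,4],st[i,:4],t.min(0).round(),t.max(0).round(),q[:,2].max().round(),tray(q).mean(0).round(1))
# gripper profile
s=read_state()
for n in("scene","side"):
    c=cloud(get_image(n)).reshape(-1,3);c=c[np.linalg.norm(c[:,:2]-s["position"][:2],axis=1)<110]
    M=R.from_quat(s["ee_rot"]).as_matrix();q=(c-s["position"])@M
    for z0 in range(90,180,10):
        u=q[(q[:,2]>z0)&(q[:,2]<z0+10)]
        if len(u)>5:print(n,z0,len(u),np.percentile(u[:,:2],[3,97],axis=0).round().tolist())
E
```

```text
[480.74342676  19.84184187 397.15034805]
hexnut_a_mid 0.81 [294. 146.] [515.6  48.6  93.5] [-54.1  -9.7]
step_block 0.64 [357.  95.] [475.4 116.9  85. ] [-104.1   51.7]
step_block 0.56 [271. 238.] [614.9  12.   85. ] [ 49.6 -30.8]
step_block 0.22 [298. 143.] [513.9  54.2  85. ] [-56.5  -4.4]
step_block 0.16 [173. 182.] [535.6 -83.   85. ] [ -14.4 -136.7]
bolt 0.88 [321. 238.] [621.8  67.3  85. ] [48.1 24.9]
tray_lip 0.88 [188. 192.] [549.1 -69.1  85. ] [  -3.1 -120.9]
bin 0.83 [170. 180.] [ 546.9 -113.2    0. ] [   1.3 -164.9]
84.23221104331282 ((566.9629516601562, 60.417213439941406), (258.6513977050781, 267.71875), 80.99790954589844) [[415.0, -46.0], [679.0, -88.0], [719.0, 167.0], [455.0, 209.0]]
3264 [178  49 285 259] [-142. -120.] [130. 143.] 101.0 [-73.2  80.9]
1322 [345  76  40  38] [-120.   37.] [-87.  72.] 108.0 [-103.4   53.1]
588 [280 132  35  34] [-68. -24.] [-36.   9.] 104.0 [-52.1  -7.6]
592 [282 183  34  33] [-16. -20.] [17. 14.] 104.0 [-0.3 -3.6]
770 [244 227  60  41] [ 33. -61.] [61. -0.] 131.0 [ 39.9 -15.2]
677 [312 226  29  35] [32. 14.] [60. 42.] 131.0 [42.7 26. ]
scene 90 82 [[-19.0, -53.0], [-6.0, 55.0]]
scene 100 85 [[-19.0, -44.0], [-4.0, 47.0]]
scene 110 83 [[-16.0, -37.0], [6.0, 38.0]]
scene 120 70 [[-15.0, -29.0], [6.0, 33.0]]
scene 130 20 [[-15.0, -15.0], [-8.0, 15.0]]
scene 140 20 [[-13.0, -10.0], [-5.0, 14.0]]
scene 150 32 [[-13.0, -11.0], [-1.0, 14.0]]
scene 160 20 [[-14.0, -11.0], [2.0, 14.0]]
side 90 56 [[-8.0, -53.0], [18.0, 61.0]]
side 100 58 [[-6.0, -46.0], [17.0, 52.0]]
side 110 34 [[-10.0, -34.0], [13.0, 44.0]]
side 120 46 [[-8.0, -29.0], [13.0, 36.0]]
side 130 12 [[8.0, -11.0], [13.0, 15.0]]
side 140 19 [[-5.0, 1.0], [12.0, 17.0]]
side 150 27 [[-5.0, -5.0], [12.0, 18.0]]
side 160 20 [[-4.0, -5.0], [11.0, 15.0]]
```

View pics/w1.png

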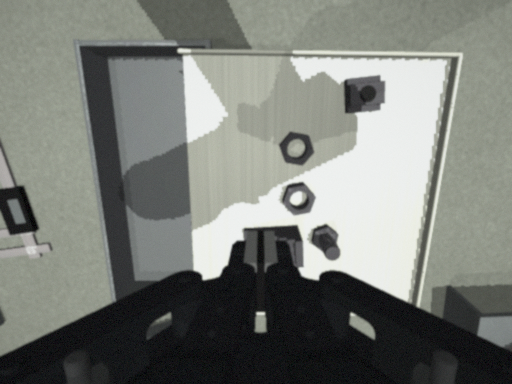

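The wrist view shows hex nuts at (296,148) and (298,198), the far T-nut at (364,94), the step block at (275,240) half behind the fingers and the bolt at (325,240). All lie on the lanes, and the tool axes match the tray's (tool x = −tray x, tool y = tray y).

```bash
python3 -c "
from w import *
print(tray(read_state()['position']))
go(*world((-103,97)),300,81.3)"
```

```text
[-18.92613839 -47.05693736]
now 3.0 [544.7   6.3 430.1] yaw 81.37 F [ 0.6 -0.3  1. ] 0.3225568327339017
slide [0.084  0.1441 0.1301] roll 0.07
```

>>> carry_out([
  [0.025, 0.045, 0.03],
  [0.05, 0.09, 0.06],
  [0.084, 0.144, 0.09],
  [0.084, 0.144, 0.12],
  [0.084, 0.144, 0.145],
  [0.084, 0.144, 0.168],
  [0.084, 0.144, 0.168],
], roll=[0, 0, 0, 0, 0, 0, 0], claw=[0, 0, 0, 0, 0, 0, 0])

```text
clock: 3.88
position: [483.3, 161.8, 260.9]
ee_rot: [0.075, 0.997, -0.001, -0.001]
contact_force: [-0.2, 0.8, -0.2]
gripper_width: 0.0
grasp_force: 0.0
```

```bash
cat > chk.py <<'E'
from w import *
import sys
s=read_state();print("tray TCP",tray(s["position"]).round(1),"tip z",(s["position"][2]-173).round(1),"F",s["contact_force"].round(1),s["clock"])
for n in sys.argv[1:]:
    p=wrist() if n=="wrist" else get_image(n)
    for t,h in(("hexnut_a_mid",93.5),("tnut_a_mid",96),("bolt",85),("step_block",85)):
        for d in place_of(p,t):
            if d["conf"]>.3: w=ray(p,d["at"],h);print(n,t,d["conf"],np.round(d["at"]),tray(w).round(1))
    cv2.imwrite(f"pics/{n}_{int(s['clock']*100)}.png",p["img"][...,::-1])
E
python3 chk.py scene
```

```text
tray TCP [-103.1   97.3] tip z 87.9 F [-0.2  0.8 -0.2] 3.875
scene hexnut_a_mid 0.63 [250. 216.] [ -0.1 -10.6]
scene hexnut_a_mid 0.42 [258. 203.] [-43.7 -13.3]
scene tnut_a_mid 0.57 [217. 237.] [ 98.6 -45.1]
scene bolt 0.67 [254. 240.] [50.4 33.7]
scene step_block 0.53 [233. 226.] [ 46.  -34.8]
scene step_block 0.47 [385. 292.] [-16.  374.5]
```

>>> carry_out([
  [0, -0.013, -0.001],
  [0, -0.026, -0.001],
  [0, -0.039, -0.001],
  [0, -0.052, -0.001],
  [0, -0.065, -0.001],
  [0, -0.078, -0.001],
  [0, -0.091, -0.001],
  [0, -0.104, -0.001],
], roll=[0, 0, 0, 0, 0, 0, 0, 0], claw=[0, 0, 0, 0, 0, 0, 0, 0])

```text
clock: 5.12
position: [467.8, 58.5, 262.7]
ee_rot: [0.075, 0.997, 0.0, 0.0]
contact_force: [-0.3, 0.1, 0.6]
gripper_width: -0.1
grasp_force: 0.4
```

```bash
python3 chk.py wrist
```

```text
tray TCP [-102.8   -7.2] tip z 89.7 F [-0.3  0.1  0.6] 5.125
wrist hexnut_a_mid 0.47 [259. 335.] [-53.3  -8.2]
```

>>> carry_out([
  [0, -0.013, 0],
  [0, -0.026, 0],
  [0, -0.039, 0],
  [0, -0.052, 0],
  [0, -0.065, 0],
  [0, -0.078, 0],
  [0, -0.091, 0],
  [0, -0.104, 0],
], roll=[0, 0, 0, 0, 0, 0, 0, 0], claw=[0, 0, 0, 0, 0, 0, 0, 0])

```text
clock: 6.38
position: [452.2, -44.5, 262.6]
ee_rot: [0.075, 0.997, -0.0, -0.0]
contact_force: [-0.5, 0.4, 0.1]
gripper_width: -0.1
grasp_force: 0.0
```

```bash
python3 chk.py scene; python3 -c "
import cv2,glob
f=sorted(glob.glob('pics/scene_6*'))[-1];a=cv2.imread(f)[140:300,130:343]
cv2.imwrite('pics/c3.png',cv2.resize(a,None,fx=3.7,fy=3.7,interpolation=2))"
```

```text
tray TCP [-102.7 -111.3] tip z 89.6 F [-0.5  0.4  0.1] 6.375
scene hexnut_a_mid 0.63 [258. 203.] [-43.2 -15.6]
scene tnut_a_mid 0.75 [219. 234.] [ 89.  -45.8]
scene bolt 0.49 [254. 239.] [45.  32.8]
scene step_block 0.9 [234. 226.] [ 44.5 -32.7]
```

View pics/c3.png

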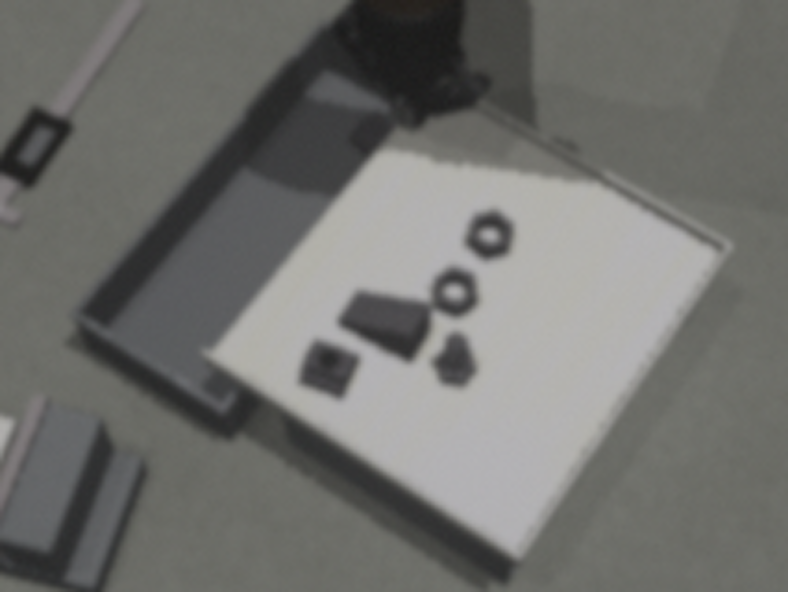

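The crop shows the T-nut in the bin near (375,130), with everything else unmoved. Next is the hex nut in lane −50.

>>> carry_out([
  [0, 0.005, -0.035],
  [-0.012, 0.05, -0.035],
  [-0.025, 0.1, -0.035],
  [-0.05, 0.146, -0.035],
  [-0.05, 0.146, -0.035],
  [-0.05, 0.146, -0.015],
  [-0.05, 0.146, 0],
  [-0.05, 0.146, 0],
], roll=[0, 0, 0, 0, 0, 0, 0, 0], claw=[0, 0, 0, 0, 0, 0, 0, 0])

```text
clock: 7.62
position: [522.9, 92.9, 261.4]
ee_rot: [0.075, 0.997, -0.001, -0.002]
contact_force: [-0.6, 1.1, 0.4]
gripper_width: 0.1
grasp_force: 0.0
```

>>> carry_out([
  [0, -0.01, 0],
  [0, -0.02, 0],
  [0, -0.03, 0],
  [0, -0.04, 0],
  [0, -0.05, 0],
  [0, -0.06, 0],
  [0, -0.07, 0],
  [0, -0.08, 0],
], roll=[0, 0, 0, 0, 0, 0, 0, 0], claw=[0, 0, 0, 0, 0, 0, 0, 0])

```text
clock: 8.62
position: [511.6, 13.6, 262.7]
ee_rot: [0.075, 0.997, -0.0, -0.0]
contact_force: [0.7, -0.1, 0.2]
gripper_width: 0.0
grasp_force: 0.2
```

```bash
python3 chk.py scene
```

```text
tray TCP [-52.7 -44.9] tip z 89.7 F [ 0.7 -0.1  0.2] 8.625
scene hexnut_a_mid 0.42 [240. 189.] [-52.1 -77.2]
scene hexnut_a_mid 0.39 [386. 289.] [-19.9 373.2]
scene tnut_a_mid 0.59 [216. 237.] [ 99.1 -47.3]
scene bolt 0.59 [254. 238.] [45.1 30.1]
scene step_block 0.84 [233. 226.] [ 45.  -33.3]
```

Hex nut is moving straight in its lane; continue over the lip (to TCP y ≈ −112).

>>> carry_out([
  [0, -0.01, 0],
  [0, -0.02, 0],
  [0, -0.03, 0],
  [0, -0.04, 0],
  [0, -0.05, 0],
  [0, -0.059, 0],
  [0, -0.068, 0],
  [0, -0.068, 0],
], roll=[0, 0, 0, 0, 0, 0, 0, 0], claw=[0, 0, 0, 0, 0, 0, 0, 0])

```text
clock: 9.88
position: [501.4, -53.6, 262.7]
ee_rot: [0.075, 0.997, -0.0, -0.0]
contact_force: [0.2, -0.4, 0.5]
gripper_width: 0.0
grasp_force: 0.0
```

>>> carry_out([
  [0, 0.005, -0.035],
  [-0.012, 0.05, -0.035],
  [-0.025, 0.1, -0.035],
  [-0.052, 0.151, -0.035],
  [-0.052, 0.151, -0.035],
  [-0.052, 0.151, -0.015],
  [-0.052, 0.151, 0],
  [-0.052, 0.151, 0],
], roll=[0, 0, 0, 0, 0, 0, 0, 0], claw=[0, 0, 0, 0, 0, 0, 0, 0])

```text
clock: 10.88
position: [574.8, 88.0, 261.3]
ee_rot: [0.075, 0.997, -0.001, -0.002]
contact_force: [-0.1, 0.2, 0.6]
gripper_width: 0.5
grasp_force: 0.0
```

```bash
python3 chk.py scene; python3 -c "
import cv2,glob
f=sorted(glob.glob('pics/scene_1*'))[-1];a=cv2.imread(f)[140:300,130:343]
cv2.imwrite('pics/c4.png',cv2.resize(a,None,fx=3.7,fy=3.7,interpolation=2))"
```

```text
tray TCP [-1.5 38.2] tip z 88.3 F [-0.1  0.2  0.6] 10.875
scene hexnut_a_mid 0.55 [216. 193.] [  -5.8 -125.3]
scene tnut_a_mid 0.7 [217. 188.] [ -18.4 -131.9]
scene tnut_a_mid 0.53 [220. 238.] [ 95.7 -38.8]
scene bolt 0.63 [253. 239.] [47.7 31.2]
scene bolt 0.55 [253. 215.] [-9.1 -7.7]
scene step_block 0.89 [229. 227.] [ 54.8 -39.1]
```

View pics/c4.png

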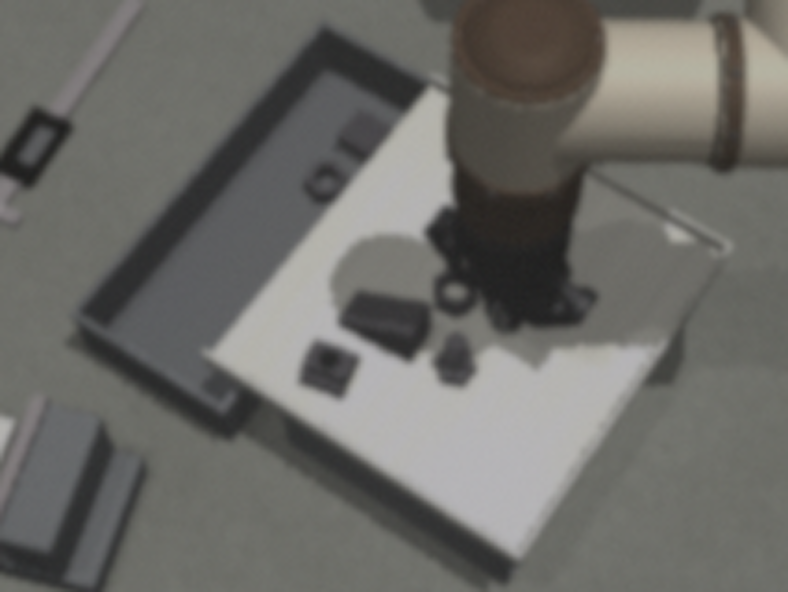

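Both are in the bin, at (365,130) and (325,183). The next hex nut at (455,292) is right ahead of the fingers. Pushing.

>>> carry_out([
  [-0.001, -0.01, -0.001],
  [-0.001, -0.02, -0.001],
  [-0.001, -0.03, -0.001],
  [-0.001, -0.04, -0.001],
  [-0.001, -0.05, -0.001],
  [-0.001, -0.06, -0.001],
  [-0.001, -0.07, -0.001],
  [-0.001, -0.08, -0.001],
], roll=[0, 0, 0, 0, 0, 0, 0, 0], claw=[0, 0, 0, 0, 0, 0, 0, 0])

```text
clock: 12.12
position: [564.4, 8.7, 263.6]
ee_rot: [0.075, 0.997, -0.0, -0.0]
contact_force: [-0.3, 0.6, -0.1]
gripper_width: -0.1
grasp_force: 0.2
```

```bash
python3 chk.py scene
```

```text
tray TCP [  0.2 -41.8] tip z 90.6 F [-0.3  0.6 -0.1] 12.125
scene tnut_a_mid 0.65 [219. 239.] [100.6 -38.1]
scene bolt 0.63 [253. 241.] [51.3 33. ]
scene step_block 0.51 [232. 228.] [ 51.9 -33.2]
```

>>> carry_out([
  [0, -0.01, 0],
  [0, -0.02, 0],
  [0, -0.03, 0],
  [0, -0.04, 0],
  [0, -0.05, 0],
  [0, -0.06, 0],
  [0, -0.07, 0],
  [0, -0.07, 0],
], roll=[0, 0, 0, 0, 0, 0, 0, 0], claw=[0, 0, 0, 0, 0, 0, 0, 0])

```text
clock: 13.38
position: [553.9, -60.6, 263.6]
ee_rot: [0.075, 0.997, -0.0, -0.0]
contact_force: [1.0, 0.4, -0.7]
gripper_width: -0.1
grasp_force: 0.0
```

>>> carry_out([
  [0, 0.005, -0.04],
  [0, 0.005, -0.08],
  [-0.04, 0.045, -0.08],
  [-0.08, 0.09, -0.08],
  [-0.098, 0.12, -0.08],
  [-0.098, 0.12, -0.08],
], roll=[0, 0, 0, 0, 0, 0], claw=[0, 0, 0, 0, 0, 0])

```text
clock: 14.12
position: [670.1, 46.5, 342.5]
ee_rot: [0.073, 0.997, -0.0, -0.0]
contact_force: [-1.1, -0.5, -0.0]
gripper_width: 0.1
grasp_force: 0.0
```

```bash
python3 chk.py scene side; python3 -c "
import cv2,glob
f=sorted(glob.glob('pics/scene_1*'))[-1];a=cv2.imread(f)[140:300,130:343]
cv2.imwrite('pics/c5.png',cv2.resize(a,None,fx=3.7,fy=3.7,interpolation=2))"
```

```text
tray TCP [99.  11.6] tip z 169.5 F [-1.1 -0.5 -0. ] 14.125
scene tnut_a_mid 0.46 [217. 237.] [ 99.3 -45.6]
scene bolt 0.42 [250. 236.] [44.9 20.3]
side tnut_a_mid 0.38 [206. 181.] [ 96.8 -51.3]
side bolt 0.4 [206. 204.] [52.  36.2]
side step_block 0.44 [214. 191.] [ 55.5 -28.5]
```

View pics/c5.png

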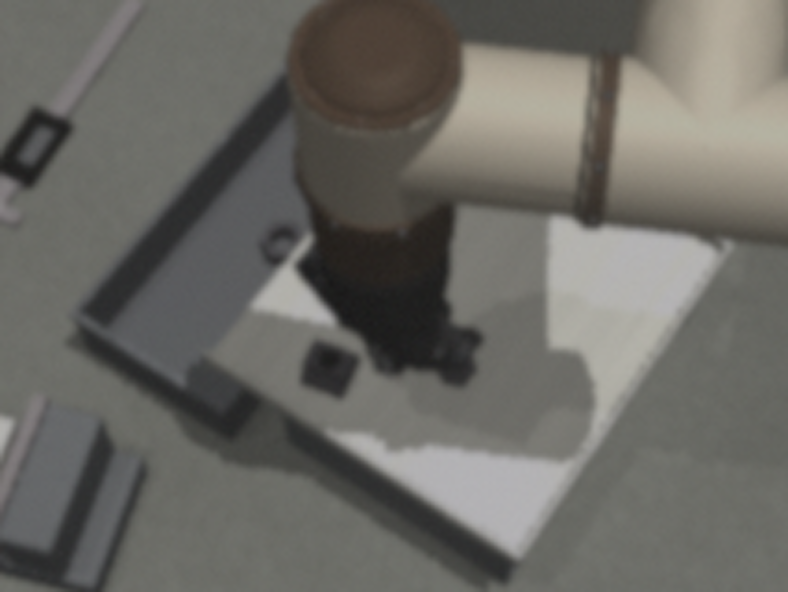

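The third nut is in the bin at (280,243). The last T-nut sits at tray (98,−46). Lowering; also checking clearance to the grey part beside the bin.

>>> carry_out([
  [0, 0, 0],
  [0, 0, 0.03],
  [0, 0, 0.055],
  [0, 0, 0.075],
  [0, 0, 0.08],
  [0, 0, 0.08],
], roll=[0, 0, 0, 0, 0, 0], claw=[0, 0, 0, 0, 0, 0])

```text
clock: 15.38
position: [669.1, 44.3, 264.0]
ee_rot: [0.075, 0.997, -0.0, 0.0]
contact_force: [1.2, 0.4, -0.4]
gripper_width: 0.0
grasp_force: 0.0
```

```bash
python3 chk.py; python3 -c "
from w import *
for n in ('scene','side'):
    c=cloud(get_image(n)).reshape(-1,3);t=tray(c)
    m=(t[:,0]>150)&(t[:,0]<260)&(t[:,1]>-220)&(t[:,1]<-20)&(c[:,2]>70)&(c[:,2]<200)
    print(n,m.sum(),np.percentile(t[m],[1,50,99],axis=0).round().tolist(),c[m,2].max() if m.any() else 0)"
```

```text
tray TCP [98.4  9.2] tip z 91.0 F [ 1.2  0.4 -0.4] 15.375
scene 392 [[216.0, -212.0], [242.0, -164.0], [260.0, -135.0]] 96.4997808106009Traceback (most recent call last):
  File "<string>", line 6, in <module>
    print(n,m.sum(),np.percentile(t[m],[1,50,99],axis=0).round().tolist(),c[m,2].max() if m.any() else 0)
                    ~~~~~~~~~~~~~^^^^^^^^^^^^^^^^^^^^^^^
    return _quantile_unchecked(
        a, q, axis, out, overwrite_input, method, keepdims, weights)
    return _ureduce(a,
                    func=_quantile_ureduce_func,
    ...<5 lines>...
                    overwrite_input=overwrite_input,
                    method=method)
    r = func(a, **kwargs)
    result = _quantile(arr,
                       quantiles=q,
    ...<2 lines>...
                       out=out,
                       weights=wgt)
    slices_having_nans = np.isnan(arr[-1, ...])
                                  ~~~^^^^^^^^^
IndexError: index -1 is out of bounds for axis 0 with size 0
```

Ample clearance. Push the last one (total −121 mm).

>>> carry_out([
  [0, -0.01, 0.001],
  [0, -0.02, 0.001],
  [0, -0.03, 0.001],
  [0, -0.04, 0.001],
  [0, -0.05, 0.001],
  [0, -0.06, 0.001],
  [0, -0.07, 0.001],
  [0, -0.08, 0.001],
], roll=[0, 0, 0, 0, 0, 0, 0, 0], claw=[0, 0, 0, 0, 0, 0, 0, 0])

```text
clock: 16.48
position: [656.9, -35.5, 262.7]
ee_rot: [0.075, 0.997, -0.0, -0.0]
contact_force: [0.5, 0.8, 0.4]
gripper_width: 0.3
grasp_force: 0.4
```

>>> carry_out([
  [0, -0.01, 0],
  [0, -0.02, 0],
  [0, -0.03, 0],
  [0, -0.041, 0],
  [0, -0.041, 0],
], roll=[0, 0, 0, 0, 0], claw=[0, 0, 0, 0, 0])

```text
clock: 17.1
position: [650.7, -76.4, 262.6]
ee_rot: [0.075, 0.997, -0.0, -0.0]
contact_force: [-0.2, -0.5, -0.5]
gripper_width: -0.1
grasp_force: 0.0
```

>>> carry_out([
  [0, 0.005, -0.04],
  [0, 0.005, -0.09],
  [0, 0.03, -0.14],
  [0, 0.08, -0.18],
  [0.03, 0.14, -0.18],
  [0.06, 0.19, -0.18],
  [0.06, 0.19, -0.18],
], roll=[0, 0, 0, 0, 0, 0, 0], claw=[0, 0, 0, 0, 0, 0, 0])

```text
clock: 17.98
position: [618.4, 125.3, 443.1]
ee_rot: [0.072, 0.997, 0.0, 0.0]
contact_force: [0.2, -0.7, 0.0]
gripper_width: 0.2
grasp_force: 0.0
```

```bash
python3 chk.py scene; python3 -c "
import cv2,glob
f=sorted(glob.glob('pics/scene_1*'))[-1];a=cv2.imread(f)[140:300,130:343]
cv2.imwrite('pics/c6.png',cv2.resize(a,None,fx=3.7,fy=3.7,interpolation=2))"
```

```text
tray TCP [35.9 81.7] tip z 270.1 F [ 0.2 -0.7  0. ] 17.975
scene hexnut_a_mid 0.6 [214. 188.] [ -16.9 -139. ]
scene tnut_a_mid 0.53 [186. 228.] [ 121.7 -128. ]
scene step_block 0.89 [231. 224.] [ 45.  -40.6]
```

View pics/c6.png

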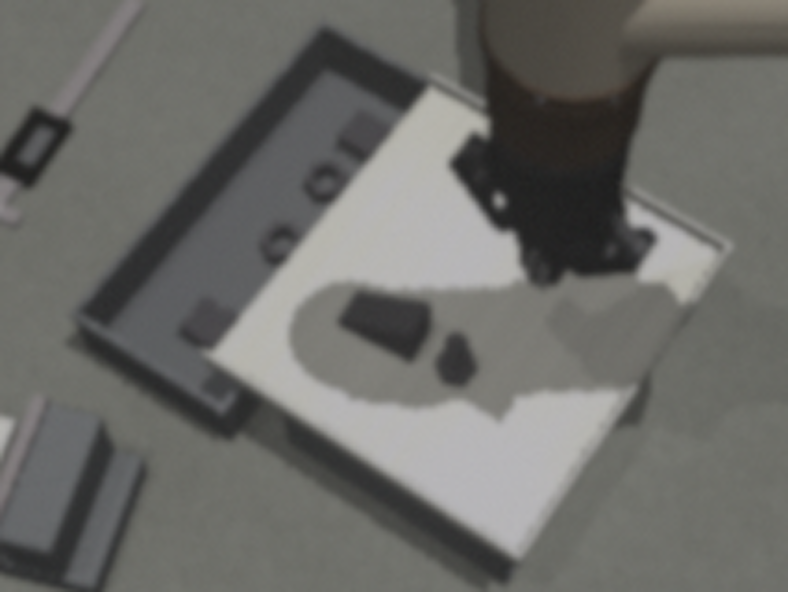

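All four nuts are in the bin at (365,130), (325,183), (280,243) and (208,322). The step block and bolt still stand in place, and the robot is clear.

```bash
python3 -c "
from bench import *
print(job_done())"
```

```text
the job is handed in; nothing more can be done
None
```

All four nuts were pushed over the lip into the bin, the step block and bolt still stand where they were, and the job was handed in at about 18 s; no verdict was returned.

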